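# Change the juicer's cone and hold it pressed

### The job

Change the cone of the citrus juicer: lift the small used cone off the drive spindle and drop it into the washing-up tub, then take the large cone from the worktop, turn it until its slots mesh with the spindle's splines and slide it fully home. Press it all the way down against the spindle's spring, as for squeezing an orange, and finish while still holding it pressed down like that, with your fingers on the cone. Leave everything else where it stands.

Things in the scene. Friction and masses are not known exactly. Their poses are not given: they have to be found in the camera images.
- juicer: electric citrus juicer, fixed to the worktop, 152 mm across; white motor base, grey dish on top (rim 140 mm above the worktop) and a spout on its -x side. Origin on its vertical axis at worktop height.
- spindle_seat (a point): centre of the top face of the collar (26 mm across) on the juicer's upright steel drive spindle, 150 mm above the worktop when not pressed; it sinks with the spindle. A cone fully home stands with its underside on this face, clear of the dish. Four splines 4 mm thick rise 14 mm from it in a cross 18 mm from tip to tip, along this frame's x and y axes. The spindle does not turn.
- spindle_tip (a point): top of the spindle: the tip of a round pilot pin, 6.4 mm in diameter, that stands 8 mm above the top of the splines and 22 mm above the collar's face. Same axes as spindle_seat.
- spindle (a joint): how far the spindle is pressed down, in m: 0 up (its rest, also with a cone standing on it), 0.006 fully down at the stop. Its spring takes 4 N to start and 10 N at the stop; let go, it rises again.
- small_cone: small used cone, at first home on the spindle: white plastic, 64 mm tall, smooth upright round body 35 mm in diameter from 24 to 43 mm above its underside (grip there), ribbed point above, 3 mm thick skirt at the foot with four tabs, 50 mm tip to tip. 40 g. Origin at the centre of its underside, z up. Same socket as the large cone.
- large_cone: large clean cone on the worktop, white plastic, 76 mm tall, smooth round body 48 mm in diameter from 24 to 47 mm above its underside (grip there), 3 mm skirt at the foot with four tabs 72 mm tip to tip. 55-90 g. Origin at the centre of its underside. Below, a cross of slots 6.5 mm wide, 24 mm deep along its x and y axes, in line with its tabs and tall ribs: meshes every quarter turn, +-7 degrees.
- tub: white washing-up tub, fixed, 270 (its x) by 200 (its y) by 90 mm high, walls and floor 4 mm, open at the top; a spoon lies along its +y wall and a blue lid towards its +x, -y corner. Origin at the centre of its underside.
- tumbler: glass tumbler under the juicer's spout, 64 mm across, 88 mm tall; a bystander. Origin at the centre of its underside.
- jar: amber jar, 62 mm across, 82 mm tall; a bystander. Origin at the centre of its underside.
- lunchbox: clear food box with a green lid, 80 (x) by 110 (y) by 54 mm high; a bystander. Origin at the centre of its underside.
- peel_a: squeezed orange half lying dome up, 73 mm across, 32 mm high; a bystander. Origin at the centre of its underside.
- peel_b: another such orange half; a bystander. Origin at the centre of its underside.
- mug: white mug, 80 mm across, 90 mm tall; a bystander. Origin at the centre of its underside.
Mind the look-alikes: they are no part of the job. Leave any blue look-alike of the small_cone alone.

How it is judged:
By the outcome, as a careful person would: the job done as asked, in the order asked, and still so for the second after the job is handed in, while the arm keeps its last pose, push and grip.
It also fails if it takes over 59 s, if anything falls off the work surface, if the arm or the gripper's body presses on something with over 40 N, if the wrist force passes 120 N, or if a joint passes its speed limit or range.

### The arm

A 6-joint arm with a two-finger parallel gripper is mounted at the origin on the work surface. World frame = base frame: x ahead of the robot, y to its left, z up, the work surface at z = 0. Lengths are in m, angles in degrees, forces in N, time in s.
With the tool pointing down it reaches from about 0.4 to 0.825 m from the base axis. Payload 7 kg.
Tool frame: the origin (TCP) lies on the centre line of the jaws, within the pads' length; the fingertips stand 19 mm ahead of it and the grasp point (between the pads) is the TCP (r.tip_extent is the distance from the TCP to the fingertips, in m); z points along the fingers, y is the line along which they close (so a half turn about z gives the same grasp; the last joint's range is limited). The gripper opens to 88 mm and grips with 3 to 60 N. Pads are 19 mm wide; open, the fingers measure 130 mm over their backs; the gripper's body (78 mm by 193 mm) begins 47 mm behind the grasp point.
Start: joints at [-57.405, 20.546, 0.682, 0, -70.136, -16.507], TCP at [0.187, -0.649, 0.246] pointing down, gripper open.
Joint ranges: [-176.03, 176.03], [-82.01, 121.73], [-58.28, 71.71], [-173.87, 95.51], [-174.79, -0.11], [-173.66, 173.66]. Speed limits (degrees/s): [136.94, 136.94, 172.46, 180, 180, 180].

### API

Orientations are given as [roll, pitch, yaw] about the fixed x, y, z axes, in that order (R = Rz(yaw) Ry(pitch) Rx(roll)).
In Python, from plant import r gives the robot as it stands. The module is installed in compiled form; this text tells all that it offers.
- The arm moves only by the tool jog_arm, never from a script. Its argument "deltas" is a list that holds one entry, the list of rows, each a list of 5 numbers: the opening, from -1 (shut) to 1 (fully open), then the shift along the world's x, y, z in cm, then the turn about the world's z in rad. In form: [[[claw, dx, dy, dz, turn], ...]]. A call has 1 to 8 rows; each row shifts and turns the commanded pose from where the row before left it; what a row does not reach is not made up. A row lasts 1/8 s, in which the tool goes at most 62.5 mm and 10.7 degrees, less where a joint would pass 70% of its speed; a pose out of reach is approached as far as the arm can. A call with a gripper value outside its range is refused whole. The fingers move at their own pace and stop on an object; "force" is the grip in N (left out, the last holds). Time passes only in rows, so rows that do not move let the fingers close. It gives the time, the measured TCP pose, the force, the opening and the grip force at its end, in the units of the state.
- r.get_state(): the state, without advancing time (a new reading comes with each control period).
- r.capture(name): name is "scene" or "top" or "wrist"; returns the picture (400x640x3 uint8, blue, green, red); there is no depth.
- r.camera_info(name): a dict with "fx", "fy", "cx", "cy" (pixels), "view" (4x4, takes a point from world to camera coordinates). Camera axes: x right, y up, looking along -z (the intrinsics and any distortion apply to the point x, -y, -z); pixel columns grow to the right and rows downward; lengths in m; the calibration is good to about 2 mm. A picture is of the moment at which its call begins: read the wrist's pose just before it. camera_info takes no time and is no camera call; for the wrist camera it gives the pose at the moment of the call.
- r.close_job(): hands the job in; it is judged then, once.
The state is a dict: "time_s": time; "joints": joint angles; "qd": joint speeds; "joint_torque": joint torques, N m; "tcp_pos": TCP position; "eef_rot": TCP orientation; "contact_force": force on the tool from outside, world axes, zero at the start; "moment": the same for the moment, N m; "gripper_width": finger opening in m; "gripper_force": force on a finger pad.
Only numpy, scipy, OpenCV 4.12 (cv2) and the standard library are available. Lean on these libraries where they do the work, as an engineer would, in place of code of your own. Each camera call takes 0.05 s, during which the arm holds its last target. There are 200 camera calls.

## Working session

There is one attempt and no reset: what is moved stays moved. The work goes in short steps, Python scripts to look and compute and a tool call to move; the robot and the scene stay as the last step left them, time stands still between calls to the robot, and variables do not carry over. Pictures are saved under pics/ and viewed, at most 10 in all, crops included, and the job is handed in when it is done.

Besides the shell and the picture viewer there is one more tool, called after "Request:" by a JSON object that holds its "fn" and its "kwargs", one argument or row to a line. jog_arm: Moves the arm, as the interface text tells. Its arguments: {"type":"object","properties":{"deltas":{"type":"array"},"force":{"type":"number"}},"required":["deltas"]}

```bash
mkdir -p pics
cat > h.py <<'E'
import numpy as np, cv2
from plant import r
def ray(info,u,v):
    V=np.array(info["view"]);R=V[:3,:3];t=V[:3,3]
    k=info.get("dist",None)
    d=np.array([(u-info["cx"])/info["fx"],-(v-info["cy"])/info["fy"],-1.])
    return -R.T@t, R.T@d/np.linalg.norm(d)
def onz(info,u,v,z):
    o,d=ray(info,u,v); return o+d*(z-o[2])/d[2]
def proj(info,p):
    V=np.array(info["view"]);c=V[:3,:3]@np.array(p)+V[:3,3]
    return info["cx"]+info["fx"]*c[0]/-c[2], info["cy"]-info["fy"]*c[1]/-c[2]
def tri(obs):
    A=np.zeros((3,3));b=np.zeros(3)
    for i,u,v in obs:
        o,d=ray(i,u,v);P=np.eye(3)-np.outer(d,d);A+=P;b+=P@o
    x=np.linalg.solve(A,b)
    return x,[np.round(np.array(proj(i,x))-[u,v],1) for i,u,v in obs]
E
python3 - <<'E'
from h import *
for n in("scene","top"):
    i=r.camera_info(n);print(n,{k:(np.round(v,4).tolist() if k=="view" else v) for k,v in i.items()})
    cv2.imwrite(f"pics/{n}0.png",r.capture(n))
s=r.get_state();print({k:np.round(v,3).tolist() for k,v in s.items()})
E
```

```text
scene {'fx': 506.38958742020986, 'fy': 506.38958742020986, 'cx': 311.80756866193565, 'cy': 203.4929249778076, 'view': [[0.458, 0.8889, 0.0037, -0.3197], [-0.5482, 0.2792, 0.7884, 0.1972], [0.6998, -0.3631, 0.6152, -1.6341], [0.0, 0.0, 0.0, 1.0]]}
top {'fx': 507.7778837447575, 'fy': 507.7778837447575, 'cx': 315.13866753266916, 'cy': 196.86759028956382, 'view': [[0.0023, -0.9996, 0.0281, 0.0531], [0.994, 0.0054, 0.1094, -0.5611], [-0.1095, 0.0276, 0.9936, -1.196], [0.0, 0.0, 0.0, 1.0]]}
{'time_s': 0.1, 'joints': [-57.407, 20.589, 0.639, -0.018, -70.136, -16.508], 'qd': [-0.056, -0.052, 0.067, 0.025, -0.002, -0.033], 'joint_torque': [-0.002, -58.416, 29.375, 7.016, 0.01, -0.0], 'tcp_pos': [0.187, -0.648, 0.245], 'eef_rot': [179.913, -0.008, -163.921], 'contact_force': [-0.652, 0.2, -0.674], 'moment': [-0.002, 0.014, -0.066], 'gripper_force': 0.0, 'gripper_width': 0.088}
```

View pics/scene0.png

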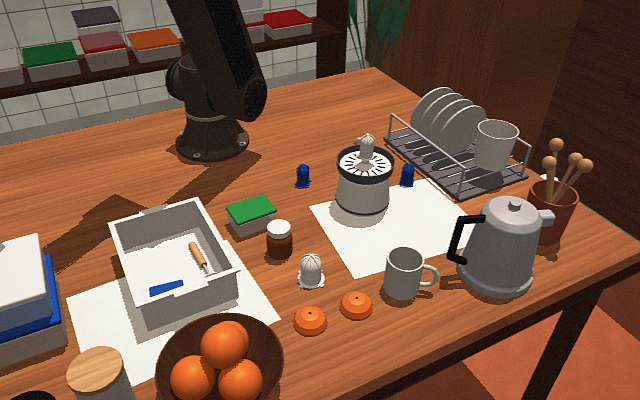

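View pics/top0.png

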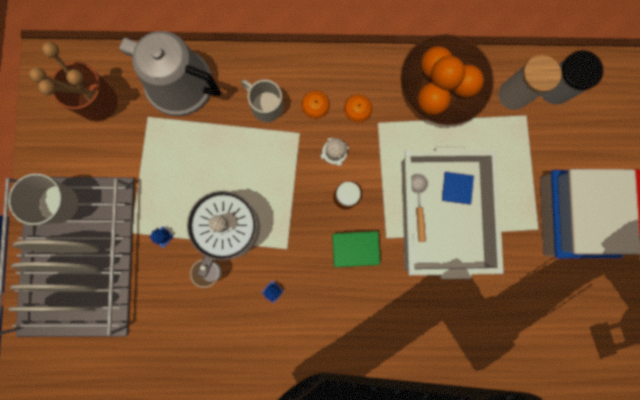

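Scene view: the white small cone is on the juicer at (366,147), the white large cone at (311,270), and blue look-alikes at (303,175) and (407,175). The tub is at (175,260). Top view: small cone (222,223), large cone (335,150), blues (161,237) and (273,291), tub (453,212), tumbler (204,270).
Candidates: the white cone on the spindle is the small_cone, the white cone on the worktop with tabs is the large_cone, and the two blue ones are look-alikes I leave alone. I'll check this choice in a close crop.

Run:
```python
from h import *
a=cv2.imread("pics/scene0.png");b=cv2.imread("pics/top0.png")
def c(im,x,y,w=64,h=48): return cv2.resize(im[y:y+h,x:x+w],(400,300),interpolation=cv2.INTER_CUBIC)
cv2.imwrite("pics/crop1.png",np.vstack([np.hstack([c(a,334,128),c(a,280,245)]),np.hstack([c(b,190,200),c(b,303,127)])]))
S=r.camera_info("scene");T=r.camera_info("top")
for n,s,t in(("small tip",(367,135),(219,223)),("large tip",(310,256),(335,147))):
    print(n,tri([(S,*s),(T,*t)]))
# tub rim corners in top z=.09
for u,v in((404,150),(495,152),(503,273),(407,275)): print("tub rim",np.round(onz(T,u,v,.09),3))
for u,v in((191,222),(257,222),(222,190),(222,258)): print("dish",np.round(onz(T,u,v,.14),3))
print("jar",onz(T,348,194,.082),"lid",onz(T,458,188,.006),"tumbler",onz(T,205,269,.088))
```

```text
small tip (array([0.48774561, 0.25811759, 0.21258271]), [array([-1.2,  0.1]), array([-1.3, -0.7])])
large tip (array([0.67502491, 0.00846244, 0.0686554 ]), [array([ 0.6, -0. ]), array([0.5, 0.2])])
tub rim [ 0.665 -0.15   0.09 ]
tub rim [ 0.662 -0.364  0.09 ]
tub rim [ 0.382 -0.372  0.09 ]
tub rim [ 0.377 -0.152  0.09 ]
dish [0.492 0.328 0.14 ]
dish [0.493 0.185 0.14 ]
dish [0.563 0.262 0.14 ]
dish [0.415 0.259 0.14 ]
jar [ 0.56225395 -0.01941454  0.082     ] lid [ 0.58763608 -0.30071283  0.006     ] tumbler [0.38983187 0.30452197 0.088     ]
```

View pics/crop1.png

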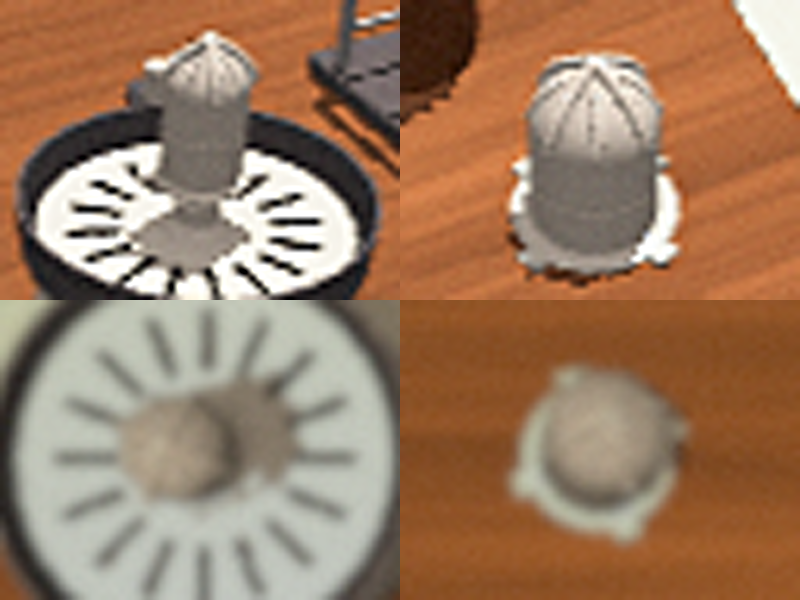

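The crop confirms the choice. The cone on the spindle is white with its point up, tip at about (367.6,133.6) in the scene view. The large cone stands upright on the worktop, its four tabs visible in the top view at about (329,140)–(412,160). Now I'll move towards the juicer.

Request:
{"fn": "jog_arm", "kwargs": {
  "deltas": [
    [[1,3.3,4.9,1.2,0],[1,3.3,4.9,1.2,0],[1,3.3,4.9,1.2,0],[1,3.3,4.9,1.2,0],[1,3.3,4.9,1.2,0],[1,3.3,4.9,1.2,0],[1,3.3,4.9,1.2,0],[1,2.3,4.9,1.2,0]]
  ]
}}

```text
time_s: 1.1
tcp_pos: [0.4418, -0.2546, 0.3416]
eef_rot: [180.0, -0.0, -163.9]
contact_force: [1.3, -0.6, 0.5]
gripper_width: 0.0872
gripper_force: 0.0
```

Request:
{"fn": "jog_arm", "kwargs": {
  "deltas": [
    [[1,0,6,0,0],[1,0,6,0,0],[1,0,6,0,0],[1,0,6,0,0],[1,0,4,0,0],[1,0,0,0,0]]
  ]
}}

```text
time_s: 1.85
tcp_pos: [0.4408, 0.0257, 0.3413]
eef_rot: [180.0, -0.0, -163.7]
contact_force: [-0.2, -0.2, -0.5]
gripper_width: 0.0874
gripper_force: 0.0
```

Run:
```python
from h import *
i=r.camera_info("wrist");im=r.capture("wrist");cv2.imwrite("pics/w1.png",im)
np.save("w1.npy",i["view"]);s=r.get_state()
V=np.array(i["view"]);c=-V[:3,:3].T@V[:3,3]
print(s["tcp_pos"],s["eef_rot"],s["time_s"],np.array(s["joints"]).round(1));print("cam",c,"look",-V[2,:3],"right",V[0,:3],i["fx"],i["cx"],i["cy"])
for n,p in(("small",(.489,.257,.214)),("large",(.675,.0085,.07))):print(n,proj(i,p))
```

```text
[0.44076474 0.0245152  0.34133165] [ 1.79997775e+02 -2.95823331e-02 -1.63742278e+02] 1.9 [  28.9   -5.3  -17.4   -0.   -77.9 -102.7]
cam [0.37137211 0.00561369 0.47885778] look [ 0.25990058  0.07627487 -0.96261822] right [-2.81450977e-01  9.59575607e-01  4.38722166e-05] 351.5816493236283 312.8889469387277 193.13338712273426
small (np.float64(553.0122429665537), np.float64(314.30981109526465))
large (np.float64(251.3763496351778), np.float64(319.9459836870956))
```

View pics/w1.png

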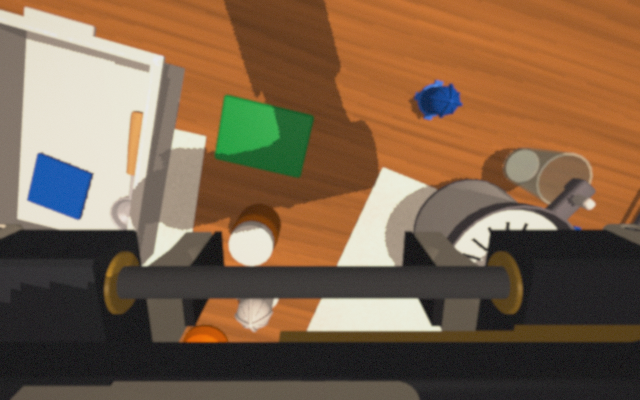

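The wrist view shows the tub on the left, jar (250,240), large cone (255,312) and juicer (510,240), with the gripper covering the lower part. I'll move so that the cone sits in the clear upper half.

Request:
{"fn": "jog_arm", "kwargs": {
  "deltas": [
    [[1,1.5,4.9,0,0],[1,1.5,4.9,0,0],[1,1.5,4.9,0,0],[1,1.5,4.9,0,0],[1,1.5,3.9,0,0],[1,0,0,0,0]]
  ]
}}

```text
time_s: 2.65
tcp_pos: [0.517, 0.2594, 0.3398]
eef_rot: [-179.9, -0.1, -163.9]
contact_force: [-0.5, -0.2, -0.1]
gripper_width: 0.0875
gripper_force: 0.0
```

```bash
cat > snap.py <<'E'
import sys,pickle
from h import *
n=sys.argv[1]
i=r.camera_info("wrist");im=r.capture("wrist");cv2.imwrite(f"pics/{n}.png",im);pickle.dump(i,open(n+".pkl","wb"))
s=r.get_state();print(s["time_s"],s["tcp_pos"].round(4) if hasattr(s["tcp_pos"],"round") else s["tcp_pos"],s["eef_rot"],s["joints"][5])
E
python3 snap.py w2
```

```text
2.7 [0.5166 0.2582 0.3403] [-1.79931553e+02 -1.24576153e-01 -1.63924134e+02] -119.87979546239953
```

Request:
{"fn": "jog_arm", "kwargs": {
  "deltas": [
    [[1,3,-5,0,0],[1,0,0,0,0]]
  ]
}}

```text
time_s: 2.95
tcp_pos: [0.547, 0.2045, 0.3416]
eef_rot: [-180.0, -0.0, -164.2]
contact_force: [-0.1, 1.2, 0.1]
gripper_width: 0.0877
gripper_force: 0.0
```

```bash
python3 snap.py w3
python3 - <<'E'
from h import *
a,b=cv2.imread("pics/w2.png"),cv2.imread("pics/w3.png")
cv2.imwrite("pics/w23.png",np.vstack([cv2.resize(x[0:240],(800,300),interpolation=cv2.INTER_CUBIC) for x in(a,b)]))
E
```

```text
3.0 [0.5465 0.2056 0.3417] [-1.79994656e+02 -8.40073332e-03 -1.64140152e+02] -113.93479120029274
```

View pics/w23.png

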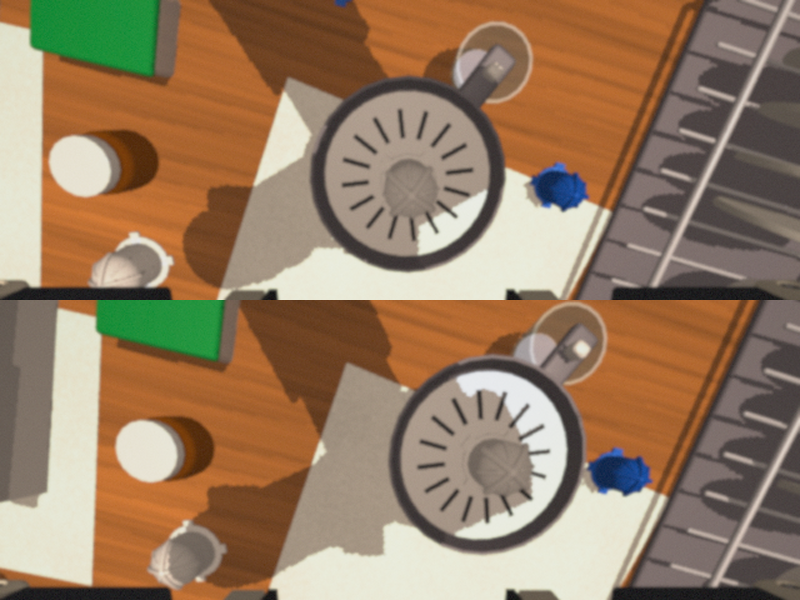

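Both views (scale 1.25) show the small cone's tip at w2 (330.4,157.6) and w3 (407.2,136.8). The dish rim is centred at (326.4,139.2) and (389.6,123.6). The large cone is at the lower left with its tabs visible.

Run:
```python
from h import *;import pickle
a,b=[pickle.load(open(f"w{k}.pkl","rb")) for k in(2,3)]
S,T=r.camera_info("scene"),r.camera_info("top")
print("tip",tri([(a,330.4,157.6),(b,407.2,136.8)]),tri([(a,330.4,157.6),(b,407.2,136.8),(S,367.6,133.6)]))
print("dish",tri([(a,326.4,139.2),(b,389.6,123.6)]))
print("ltip",tri([(a,89.6,217.6),(b,140,208),(S,310,256)]))
p=np.array(r.get_state()["tcp_pos"]);print(p)
```

```text
tip (array([0.4891151 , 0.26565682, 0.20068839]), [array([-0.3, -1.3]), array([0.3, 1.3])]) (array([0.48766386, 0.26302568, 0.21516469]), [array([-2.2, -0.9]), array([2.7, 0.8]), array([-0. ,  0.2])])
dish (array([0.48368093, 0.26334633, 0.13528299]), [array([-0.1, -0.2]), array([0. , 0.2])])
ltip (array([0.66808469, 0.01208569, 0.06091337]), [array([0.7, 0. ]), array([-1.6, -0.8]), array([0.6, 0. ])])
[0.54646936 0.20557075 0.34167518]
```

Request:
{"fn": "jog_arm", "kwargs": {
  "deltas": [
    [[1,-3,2.8,0,0],[1,-3,2.8,0,0],[1,0,0,-4,0],[1,0,0,-4,0],[1,0,0,-4,0],[1,0,0,-2.5,0],[1,0,0,-1.3,0],[1,0,0,0,0]]
  ]
}}

```text
time_s: 4.0
tcp_pos: [0.4858, 0.2641, 0.1834]
eef_rot: [-180.0, -0.0, -163.9]
contact_force: [-0.1, -0.9, 0.9]
gripper_width: 0.0871
gripper_force: 0.0
```

Request:
{"fn": "jog_arm", "kwargs": {
  "deltas": [
    [[-1,0,0,0,0],[-1,0,0,0,0],[-1,0,0,0,0],[-1,0,0,0,0],[-1,0,0,0,0],[-1,0,0,0,0]]
  ],
  "force": 12
}}

```text
time_s: 4.75
tcp_pos: [0.486, 0.2644, 0.1836]
eef_rot: [-180.0, -0.0, -163.9]
contact_force: [0.8, -0.0, 0.6]
gripper_width: 0.0346
gripper_force: 12.0
```

Request:
{"fn": "jog_arm", "kwargs": {
  "deltas": [
    [[-1,0,0,1,0],[-1,0,0,1.5,0],[-1,0,0,2,0],[-1,0,0,3,0],[-1,0,0,4,0],[-1,0,-4,2,0],[-1,0.5,-6,0,0],[-1,0.5,-6,0,0]]
  ]
}}

```text
time_s: 5.75
tcp_pos: [0.496, 0.1032, 0.3203]
eef_rot: [180.0, 0.1, -163.8]
contact_force: [2.0, 0.5, -1.5]
gripper_width: 0.0344
gripper_force: 12.0
```

Request:
{"fn": "jog_arm", "kwargs": {
  "deltas": [
    [[-1,0,-6,0,0],[-1,0,-6,0,0],[-1,0,-6,0,0],[-1,0,-6,0,0],[-1,0,-6,0,0],[-1,-0.5,-6,0,0],[-1,-0.5,-3,0,0],[-1,0,0,0,0]]
  ]
}}

```text
time_s: 6.75
tcp_pos: [0.4854, -0.2876, 0.3193]
eef_rot: [-180.0, 0.0, -164.1]
contact_force: [-0.3, 0.8, -1.1]
gripper_width: 0.0345
gripper_force: 12.0
```

```bash
python3 snap.py w4
python3 - <<'E'
from h import *;import pickle
i=pickle.load(open("w4.pkl","rb"))
im=cv2.imread("pics/w4.png"); t=r.capture("top");cv2.imwrite("pics/top4.png",t)
cv2.imwrite("pics/c4.png",np.hstack([cv2.resize(im,(400,250)),cv2.resize(t[170:295,220:420],(400,250))]))
print(proj(i,(.486,.264,.172)),r.get_state()["gripper_width"])
E
```

```text
6.8 [ 0.4857 -0.2865  0.3193] [-1.79986043e+02  2.53923291e-02 -1.64040879e+02] -63.3935009602092
(np.float64(869.8393550004502), np.float64(338.89829809640116)) 0.03469640204085151
```

View pics/c4.png

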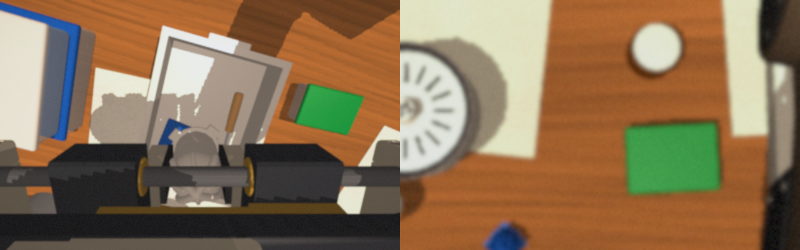

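The small cone is held over the tub (wrist view). The blue lid and spoon are clear of the drop spot, and the top view shows an empty spindle. Lowering and releasing.

Request:
{"fn": "jog_arm", "kwargs": {
  "deltas": [
    [[-1,-0.8,0.6,-3,0],[-1,-0.7,0.6,-5,0],[-1,0,0,-5,0],[-1,0,0,-5,0],[-1,0,0,-3,0],[-1,0,0,-1.6,0],[-1,0,0,-0.8,0],[-1,0,0,0,0]]
  ]
}}

```text
time_s: 7.85
tcp_pos: [0.4716, -0.2734, 0.0851]
eef_rot: [-180.0, 0.0, -163.9]
contact_force: [1.1, -0.3, -0.8]
gripper_width: 0.0349
gripper_force: 12.0
```

Request:
{"fn": "jog_arm", "kwargs": {
  "deltas": [
    [[0.3,0,0,0,0],[0.3,0,0,0,0],[0.3,0,0,0,0],[0.3,0,0,0,0],[0.3,0,0,4,0],[0.3,0,0,6,0],[1,0,0,6,0],[1,0,2,5,0]]
  ]
}}

```text
time_s: 8.85
tcp_pos: [0.471, -0.2541, 0.2971]
eef_rot: [-179.9, 0.1, -164.0]
contact_force: [0.8, 0.2, -0.2]
gripper_width: 0.0714
gripper_force: 0.0
```

Request:
{"fn": "jog_arm", "kwargs": {
  "deltas": [
    [[1,2.4,5.6,0,0],[1,2.4,5.6,0,0],[1,2.4,5.6,0,0],[1,2.4,5.6,0,0],[1,2.4,5.6,0,0],[1,2,0,0,0],[1,0,0,0,0]]
  ]
}}

```text
time_s: 9.72
tcp_pos: [0.6116, 0.0273, 0.2936]
eef_rot: [-180.0, -0.1, -163.9]
contact_force: [-0.4, -0.6, -0.4]
gripper_width: 0.0873
gripper_force: 0.0
```

```bash
python3 snap.py w5
```

```text
9.775 [0.6109 0.0266 0.2938] [ 1.79997489e+02 -7.78469963e-02 -1.63904590e+02] -94.67169611964269
```

Request:
{"fn": "jog_arm", "kwargs": {
  "deltas": [
    [[1,3,3,0,0],[1,3,3,0,0],[1,0,0,0,0]]
  ]
}}

```text
time_s: 10.15
tcp_pos: [0.6716, 0.0872, 0.2934]
eef_rot: [180.0, -0.1, -163.9]
contact_force: [-1.8, -0.5, -0.2]
gripper_width: 0.0873
gripper_force: 0.0
```

```bash
python3 snap.py w6
python3 - <<'E'
from h import *;import pickle
ims=[]
for n in("w5","w6"):
    i=pickle.load(open(n+".pkl","rb"));im=cv2.imread(f"pics/{n}.png")
    u,v=proj(i,(.671,.0105,.03));u,v=int(u),int(v);print(n,u,v)
    x0=max(0,min(540,u-50));y0=max(0,min(300,v-50));print(x0,y0)
    ims.append(cv2.resize(im[y0:y0+100,x0:x0+100],(400,400),interpolation=cv2.INTER_CUBIC))
t=r.capture("top");ims2=cv2.resize(t[140:280,390:530],(200,200))
o=np.hstack(ims);o=np.vstack([o,np.zeros((200,800,3),np.uint8)]);o[400:,:200]=ims2;o[400:,200:520]=cv2.resize(cv2.imread("pics/w6.png"),(320,200))
cv2.imwrite("pics/c6.png",o)
E
```

```text
10.2 [0.6708 0.0864 0.2939] [ 1.79997653e+02 -7.40968002e-02 -1.63922510e+02] -97.72167070358303
w5 285 202
235 152
w6 247 140
197 90
```

View pics/c6.png

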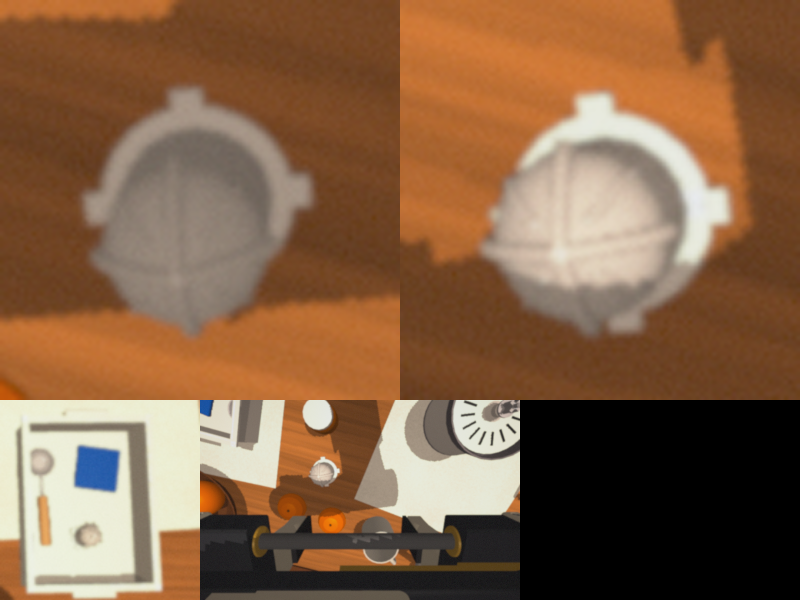

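The small cone lies in the tub (top crop). The large cone's tabs are in w5 at (281.8,176.3), (258.8,204) and (310,199.5), tip (279.5,221.5). In w6 they are at (245.8,115.8), (276,141.8), (254,170.5) and (220.8,143.8), tip (237.5,153.3). Next I'll look at the bare spindle.

Request:
{"fn": "jog_arm", "kwargs": {
  "deltas": [
    [[1,-2.3,3.9,0,0],[1,-2.3,3.9,0,0],[1,-2.3,3.9,0,0],[1,-2.3,3.9,0,0],[1,-2.3,3.8,0,0],[1,0,0,-4,0],[1,0,0,-3.9,0],[1,0,0,0,0]]
  ]
}}

```text
time_s: 11.25
tcp_pos: [0.5542, 0.2783, 0.2135]
eef_rot: [-179.9, -0.3, -164.0]
contact_force: [0.6, -0.9, 0.5]
gripper_width: 0.0875
gripper_force: 0.0
```

```bash
python3 snap.py w7
```

```text
11.3 [0.5556 0.2791 0.2159] [-1.79939790e+02 -6.14589579e-02 -1.63947910e+02] -118.60875682473477
```

Request:
{"fn": "jog_arm", "kwargs": {
  "deltas": [
    [[1,-0.5,-4,0,0],[1,0,0,0,0],[1,0,0,0,0]]
  ]
}}

```text
time_s: 11.68
tcp_pos: [0.5519, 0.2405, 0.2178]
eef_rot: [179.9, 0.2, -164.0]
contact_force: [-0.8, 0.5, 0.2]
gripper_width: 0.0877
gripper_force: 0.0
```

```bash
python3 snap.py w8
python3 - <<'E'
from h import *;import pickle
ims=[]
for n in("w7","w8"):
    i=pickle.load(open(n+".pkl","rb"));im=cv2.imread(f"pics/{n}.png")
    u,v=proj(i,(.4865,.263,.16));u,v=int(u),int(v)
    x0=max(0,min(560,u-40));y0=max(0,min(340,v-40));print(n,u,v,x0,y0)
    ims.append(cv2.resize(im[y0:y0+80,x0:x0+80],(400,400),interpolation=cv2.INTER_CUBIC))
cv2.imwrite("pics/c8.png",np.hstack(ims))
W=[pickle.load(open(n+".pkl","rb")) for n in("w5","w6")]
print("ltip",tri([(W[0],279.5,221.5),(W[1],237.5,153.3)]))
for i,P in zip(W,([(281.8,176.3),(258.8,204),(310,199.5)],[(245.8,115.8),(276,141.8),(254,170.5),(220.8,143.8)])):
    Q=np.array([onz(i,*p,.003)[:2] for p in P]);print(Q.round(4).tolist())
    # fit: cross centre and angle, radius R
    from scipy.optimize import least_squares
    f=lambda x:np.concatenate([ (lambda d:[np.linalg.norm(d)-x[3], .034*(((np.arctan2(d[1],d[0])-x[2]+np.pi/4)%(np.pi/2))-np.pi/4)])(q-x[:2]) for q in Q])
    s=least_squares(f,[.67,.01,.2,.034]);print(s.x,np.degrees(s.x[2])%90,s.cost**.5)
print("tabs same pt",tri([(W[0],281.8,176.3),(W[1],245.8,115.8)]),tri([(W[0],310,199.5),(W[1],276,141.8)]))
E
```

```text
11.725 [0.5518 0.2408 0.2173] [ 1.7994889e+02  1.4912310e-01 -1.6393336e+02] -116.10714843263445
w7 320 100 280 60
w8 385 123 345 83
ltip (array([0.67918337, 0.00949787, 0.07381524]), [array([-0.1,  0. ]), array([ 0.1, -0. ])])
[[0.6474, -0.0025], [0.6906, -0.0214], [0.6667, 0.0396]]
[0.67847964 0.00919714 0.36967438 0.03293474] 21.18078192397219 0.00039163751906024023
[[0.6478, -0.0026], [0.6678, 0.0397], [0.7098, 0.0224], [0.6888, -0.0242]]
[0.67854634 0.00885241 0.35028231 0.03352789] 20.069698008935262 0.0022097494776346788
tabs same pt (array([ 0.6478714 , -0.0026676 ,  0.00168554]), [array([-0.1,  0.1]), array([ 0.1, -0.1])]) (array([ 0.6681621 ,  0.0397072 , -0.00124574]), [array([-0.2,  0.1]), array([ 0.3, -0.1])])
```

View pics/c8.png

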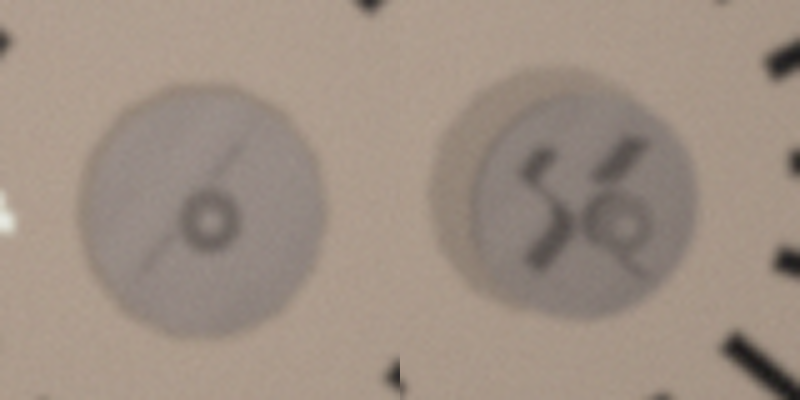

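w7 shows the pin tip at (321.8,104) with spline edges running up to the right. w8 shows the pin tip at (390,127.4), collar centre (382.2,124), and spline sides along the same diagonal. I'll fit the spindle's axis and the angle of the splines numerically.

Run:
```python
from h import *;import pickle
from scipy.ndimage import map_coordinates as mc
W=[pickle.load(open(n+".pkl","rb")) for n in("w7","w8")];G=[]
for n in("w7","w8"):
    g=cv2.GaussianBlur(cv2.cvtColor(cv2.imread(f"pics/{n}.png"),6).astype(float),(0,0),.8);G.append((cv2.Sobel(g,6,1,0),cv2.Sobel(g,6,0,1)))
T=tri([(W[0],321.8,104),(W[1],390,127.4)]);print("pin",T)
print("collar@.15",onz(W[1],382.2,124,.15),"pin@.172",onz(W[0],321.8,104,.172),onz(W[1],390,127.4,.172))
def score(c,th,k,z):
    s=0
    for q in range(4):
        a=np.radians(th+90*q);d=np.array([np.cos(a),np.sin(a)]);m=np.array([-d[1],d[0]])
        for o in(-.002,.002):
            P=[np.array([*(c+d*t+m*o),z]) for t in np.linspace(.004,.0088,10)]
            U=np.array([proj(W[k],p) for p in P]);e=U[-1]-U[0];e/=np.linalg.norm(e);nn=(-e[1],e[0])
            gx=mc(G[k][0],[U[:,1],U[:,0]],order=1);gy=mc(G[k][1],[U[:,1],U[:,0]],order=1)
            s+=abs((gx*nn[0]+gy*nn[1]).mean())
    return s
th=np.arange(-45,45,1.5)
for k in(0,1,2):
    best=[]
    for t in th:
        b=max((sum(score(np.array(T[0][:2])+np.array([dx,dy]),t,j,.164) for j in((k,) if k<2 else (0,1))),dx,dy) for dx in np.arange(-.002,.0021,.001) for dy in np.arange(-.002,.0021,.001))
        best.append((round(b[0]),t,round(b[1],4),round(b[2],4)))
    print(k,sorted(best)[::-1][:8])
ims=[]
for n,i in zip(("w7","w8"),W):
    u,v=map(int,proj(i,T[0]));im=cv2.imread(f"pics/{n}.png")[v-26:v+26,u-34:u+34];g=cv2.cvtColor(im,6).astype(float)
    lo,hi=np.percentile(g[12:40,16:52],[1,99]);g=np.clip((g-lo)/(hi-lo)*255,0,255).astype(np.uint8)
    b=cv2.cvtColor(cv2.resize(g,(400,306),interpolation=2),8);o=b.copy();s=400/68
    for a in(-24,):
        for q in range(4):
            d=np.radians(a+90*q);d=np.array([np.cos(d),np.sin(d)]);m=np.array([-d[1],d[0]])
            pts=[proj(i,[*(T[0][:2]+d*x+m*y),.164]) for x,y in((.002,-.002),(.009,-.002),(.009,.002),(.002,.002))]
            cv2.polylines(o,[np.array([((x-u+34)*s,(y-v+26)*s) for x,y in pts],int)],False,(0,0,255),1)
    ims.append(np.vstack([b,o])[:600])
cv2.imwrite("pics/c9.png",np.hstack(ims)[:600])
T0=r.camera_info("top")
for n,p in(("peel",(315,104,.03)),("peel",(358,107,.03)),("mug",(267,98,.09))):print(n,onz(T0,*p))
```

```text
pin (array([0.48767198, 0.26402964, 0.16963706]), [array([ 0.1, -0.3]), array([-0.1,  0.3])])
collar@.15 [0.4874973  0.26369812 0.15      ] pin@.172 [0.48781035 0.26395217 0.172     ] [0.48742975 0.26348704 0.172     ]
0 [(74, np.float64(-31.5), np.float64(-0.001), np.float64(-0.002)), (74, np.float64(-33.0), np.float64(-0.001), np.float64(-0.002)), (73, np.float64(-15.0), np.float64(-0.001), np.float64(-0.002)), (73, np.float64(-43.5), np.float64(-0.002), np.float64(-0.002)), (72, np.float64(-13.5), np.float64(-0.001), np.float64(-0.002)), (72, np.float64(-30.0), np.float64(-0.001), np.float64(-0.002)), (72, np.float64(-42.0), np.float64(-0.002), np.float64(-0.002)), (72, np.float64(-45.0), np.float64(-0.002), np.float64(-0.002))]
1 [(246, np.float64(-37.5), np.float64(-0.001), np.float64(-0.002)), (246, np.float64(-39.0), np.float64(-0.001), np.float64(-0.002)), (241, np.float64(-36.0), np.float64(-0.001), np.float64(-0.002)), (241, np.float64(-40.5), np.float64(-0.001), np.float64(-0.002)), (234, np.float64(-34.5), np.float64(0.0), np.float64(-0.002)), (232, np.float64(-42.0), np.float64(-0.001), np.float64(-0.002)), (229, np.float64(-10.5), np.float64(-0.001), np.float64(-0.002)), (228, np.float64(-9.0), np.float64(-0.001), np.float64(-0.002))]
2 [(306, np.float64(-36.0), np.float64(-0.001), np.float64(-0.002)), (304, np.float64(-37.5), np.float64(-0.001), np.float64(-0.002)), (302, np.float64(-34.5), np.float64(-0.001), np.float64(-0.002)), (296, np.float64(-39.0), np.float64(-0.001), np.float64(-0.002)), (292, np.float64(-10.5), np.float64(-0.001), np.float64(-0.002)), (292, np.float64(-12.0), np.float64(-0.001), np.float64(-0.002)), (289, np.float64(-33.0), np.float64(-0.001), np.float64(-0.002)), (283, np.float64(-9.0), np.float64(-0.001), np.float64(-0.002))]
peel [0.7911213  0.05617209 0.03      ]
peel [ 0.78465259 -0.05003591  0.03      ]
mug [0.78638019 0.17017454 0.09      ]
```

View pics/c9.png

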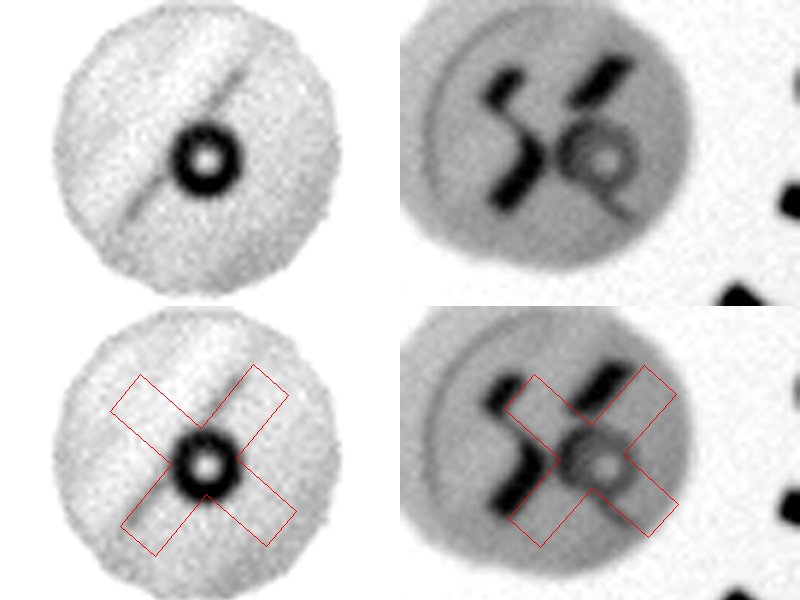

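The projected cross at −24° fits the spline edges in both views (edges along (120,230)–(245,72) in w7). The spindle is at (0.4876,0.2638). The large cone is at (0.6785,0.009) with its cross at 20.6° mod 90, so I need a turn of about +45.4° (0.79 rad). Going for the large cone.

Request:
{"fn": "jog_arm", "kwargs": {
  "deltas": [
    [[1,0,0,4,0],[1,0,0,4,0],[1,2.5,-4.6,0,0],[1,2.5,-4.6,0,0],[1,2.5,-4.6,0,0],[1,2.5,-4.6,0,0],[1,2.67,-4.78,0,0],[1,0,0,0,0]]
  ]
}}

```text
time_s: 12.72
tcp_pos: [0.6792, 0.0057, 0.295]
eef_rot: [-180.0, -0.0, -164.1]
contact_force: [-0.2, 0.9, -1.1]
gripper_width: 0.0878
gripper_force: 0.0
```

Request:
{"fn": "jog_arm", "kwargs": {
  "deltas": [
    [[1,0,0,-5,0],[1,0,0,-5,0],[1,0,0,-5,0],[1,0,0,-5,0],[1,0,0,-3,0],[1,0,0,-2,0],[1,0,0,-1,0],[1,0,0,0,0]]
  ]
}}

```text
time_s: 13.72
tcp_pos: [0.6777, 0.0092, 0.0354]
eef_rot: [-180.0, -0.0, -163.9]
contact_force: [-0.1, 0.2, 0.1]
gripper_width: 0.0877
gripper_force: 0.0
```

Request:
{"fn": "jog_arm", "kwargs": {
  "deltas": [
    [[-1,0.05,0,0,0],[-1,0,0,0,0],[-1,0,0,0,0],[-1,0,0,0,0],[-1,0,0,0,0],[-1,0,0,0,0]]
  ],
  "force": 45
}}

```text
time_s: 14.48
tcp_pos: [0.6783, 0.0086, 0.0358]
eef_rot: [-180.0, 0.0, -163.9]
contact_force: [-1.6, -0.5, 2.1]
gripper_width: 0.0469
gripper_force: 45.0
```

Request:
{"fn": "jog_arm", "kwargs": {
  "deltas": [
    [[-1,0,0,1,0],[-1,0,0,3,0],[-1,0,0,5,0.1],[-1,0,0,5,0.13],[-1,0,0,5,0.14],[-1,0,0,5,0.14],[-1,0,0,2,0.14],[-1,0,0,0,0.14]]
  ]
}}

```text
time_s: 15.48
tcp_pos: [0.6789, 0.0087, 0.299]
eef_rot: [-179.8, 0.2, -118.4]
contact_force: [-0.4, 0.4, -1.8]
gripper_width: 0.0473
gripper_force: 45.0
```

```bash
python3 snap.py w10
```

```text
15.525 [0.6784 0.0087 0.2975] [-1.79895340e+02  1.05356363e-01 -1.18009577e+02] -45.1649630293041
```

Request:
{"fn": "jog_arm", "kwargs": {
  "deltas": [
    [[-1,-3.1,4.2,0,0],[-1,-3.1,4.2,0,0],[-1,-3.1,4.2,0,0],[-1,-3.1,4.2,0,0],[-1,-3.1,4.2,0,0],[-1,-3.1,4.2,0,0],[-1,-0.5,0.3,-2,0],[-1,0,0,0,0]]
  ]
}}

```text
time_s: 16.52
tcp_pos: [0.4859, 0.2636, 0.2746]
eef_rot: [179.9, -0.1, -118.7]
contact_force: [0.0, -0.7, -0.7]
gripper_width: 0.047
gripper_force: 45.0
```

Request:
{"fn": "jog_arm", "kwargs": {
  "deltas": [
    [[-1,0,0,-3,0],[-1,0,0,-2,0],[-1,0,0,-0.7,0],[-1,0,0,0,0],[-1,0,0,0,0]]
  ]
}}

```text
time_s: 17.15
tcp_pos: [0.4879, 0.2638, 0.2197]
eef_rot: [-180.0, 0.1, -118.7]
contact_force: [0.3, 0.3, -0.7]
gripper_width: 0.0472
gripper_force: 45.0
```

```bash
python3 snap.py w11
```

```text
17.2 [0.4878 0.2638 0.2196] [-1.79966439e+02  8.18559798e-02 -1.18667344e+02] -77.3269521121103
```

Request:
{"fn": "jog_arm", "kwargs": {
  "deltas": [
    [[-1,0,0,-0.4,0],[-1,0,0,-0.4,0],[-1,0,0,-0.3,0],[-1,0,0,-0.3,0],[-1,0,0,-0.2,0],[-1,0,0,0,0]]
  ]
}}

```text
time_s: 17.95
tcp_pos: [0.4872, 0.2636, 0.2024]
eef_rot: [180.0, -0.0, -118.6]
contact_force: [0.3, -0.3, -0.0]
gripper_width: 0.0474
gripper_force: 45.0
```

The pin entered without force. Continuing down to the splines.

Request:
{"fn": "jog_arm", "kwargs": {
  "deltas": [
    [[-1,0,0,-0.2,0],[-1,0,0,-0.2,0],[-1,0,0,-0.2,0],[-1,0,0,0,0]]
  ]
}}

```text
time_s: 18.45
tcp_pos: [0.4871, 0.2636, 0.1964]
eef_rot: [180.0, -0.0, -118.6]
contact_force: [0.6, -0.1, -0.4]
gripper_width: 0.0475
gripper_force: 45.0
```

Request:
{"fn": "jog_arm", "kwargs": {
  "deltas": [
    [[-1,0,0,-0.2,0],[-1,0,0,-0.2,0],[-1,0,0,-0.2,0],[-1,0,0,-0.2,0],[-1,0,0,-0.15,0],[-1,0,0,0,0]]
  ]
}}

```text
time_s: 19.2
tcp_pos: [0.4872, 0.2636, 0.1869]
eef_rot: [180.0, -0.0, -118.6]
contact_force: [0.3, 1.4, -0.5]
gripper_width: 0.0471
gripper_force: 45.0
```

Request:
{"fn": "jog_arm", "kwargs": {
  "deltas": [
    [[-1,0,0,-0.1,0],[-1,0,0,-0.1,0],[-1,0,0,-0.1,0],[-1,0,0,0,0]]
  ]
}}

```text
time_s: 19.7
tcp_pos: [0.4873, 0.2637, 0.1844]
eef_rot: [-180.0, 0.0, -118.6]
contact_force: [-2.2, -1.1, 4.5]
gripper_width: 0.0473
gripper_force: 45.0
```

Request:
{"fn": "jog_arm", "kwargs": {
  "deltas": [
    [[-1,0,0,-0.1,0],[-1,0,0,-0.1,0],[-1,0,0,-0.1,0],[-1,0,0,0,0]]
  ]
}}

```text
time_s: 20.2
tcp_pos: [0.4874, 0.2638, 0.1814]
eef_rot: [-180.0, 0.0, -118.6]
contact_force: [-3.1, -0.4, 6.9]
gripper_width: 0.0474
gripper_force: 45.0
```

The spring is engaged and the force is rising as it should. I'll go on to the stop.

Request:
{"fn": "jog_arm", "kwargs": {
  "deltas": [
    [[-1,0,0,-0.1,0],[-1,0,0,-0.1,0],[-1,0,0,-0.05,0],[-1,0,0,0,0]]
  ]
}}

```text
time_s: 20.7
tcp_pos: [0.4874, 0.2638, 0.1796]
eef_rot: [-180.0, 0.0, -118.6]
contact_force: [-4.8, -0.4, 10.4]
gripper_width: 0.0475
gripper_force: 45.0
```

Request:
{"fn": "jog_arm", "kwargs": {
  "deltas": [
    [[-1,0,0,-0.1,0],[-1,0,0,0,0],[-1,0,0,0,0]]
  ]
}}

```text
time_s: 21.08
tcp_pos: [0.4875, 0.2639, 0.1795]
eef_rot: [-179.9, 0.1, -118.6]
contact_force: [-7.8, -1.6, 18.6]
gripper_width: 0.0472
gripper_force: 45.0
```

At the stop: z holds at 0.1795 while the force rises to 18.6 N, and the travel from first contact is about 6 mm. Last visual check.

Request:
{"fn": "jog_arm", "kwargs": {
  "deltas": [
    [[-1,-0.03,0,0,0],[-1,0,0,0,0],[-1,0,0,0,0],[-1,0,0,0,0]]
  ]
}}

```text
time_s: 21.58
tcp_pos: [0.4874, 0.2639, 0.1796]
eef_rot: [-179.9, 0.1, -118.6]
contact_force: [-5.7, -1.6, 17.2]
gripper_width: 0.0472
gripper_force: 45.0
```

Run:
```python
from h import *
a,t=r.capture("scene"),r.capture("top")
cv2.imwrite("pics/fin.png",np.vstack([np.hstack([cv2.resize(a[100:300,100:420],(480,300)),cv2.resize(t[140:280,390:530],(300,300))]),np.hstack([cv2.resize(a[100:220,310:430],(300,300)),cv2.resize(t,(480,300))])]))
s=r.get_state();print(s["tcp_pos"],s["contact_force"],s["gripper_width"],s["time_s"])
```

```text
[0.48743551 0.26389651 0.17958751] [-7.08010154 -2.26982702 16.64948263] 0.0472276229369922 21.675
```

View pics/fin.png

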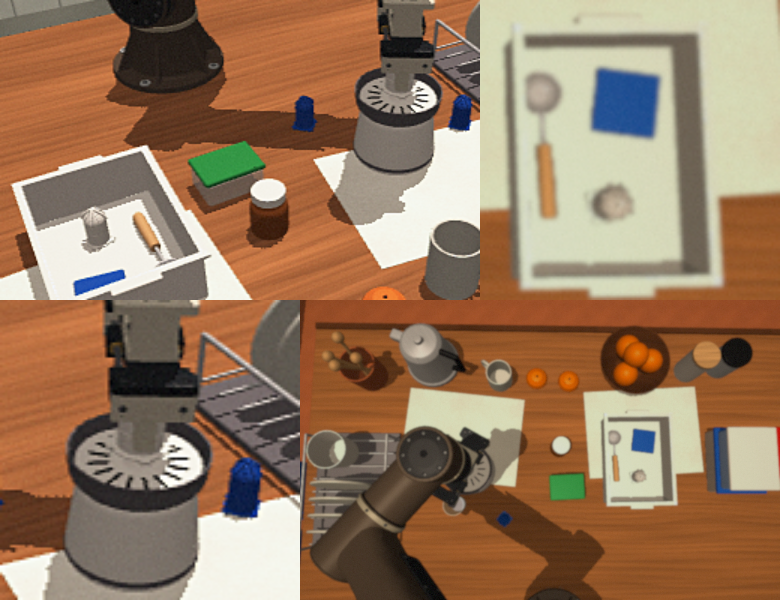

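The picture shows the small cone standing in the tub (95,225). The gripper holds the large cone low on the spindle, its skirt just above the dish at (140,460), and the bystanders have not moved. Handing in.

```bash
python3 -c "
from plant import r
print(r.close_job())"
```

```text
the job is handed in; nothing more can be done
None
```

The job is handed in at about 22 s: the small cone is in the tub, and the large cone is meshed, fully home and held pressed against the spindle's stop at about 17 N; no verdict came back.

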